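# Set the laundry's ticket counter in order

### The arm

A 6-joint arm with a two-finger parallel gripper is mounted at the origin on a cart in front of the work surface, level with it; the furniture and walls round the work are solid. World frame = base frame: x ahead of the robot, y to its left, z up, the work surface at z = 0. Lengths are in m, angles in rad, forces in N, time in s.
With the tool pointing down it reaches from about 0.3 to 0.875 m from the base axis. Payload 6.4 kg.
Tool frame: the origin (TCP) lies at the very end of the fingers, on their centre line; the grasp point (between the pads) lies 19 mm behind it; z points along the fingers, y is the line along which they close (so a half turn about z gives the same grasp; the last joint's range is limited). The gripper opens to 85 mm and grips with 20 to 120 N. Pads are 22 mm wide; open, the fingers measure 114 mm over their backs; the gripper's body (76 mm by 85 mm) begins 54 mm behind the grasp point. The pads swing forward as they close: fully open they stand 13 mm farther back than shut.
Start: joints at [1.123, 0.181, 1.607, -0, 1.354, -0.206], TCP at [0.138, 0.558, 0.231] pointing down, gripper open.
Joint ranges: [-2.99, 2.99], [-0.89, 2.07], [0.3, 2.58], [-1.14, 4.28], [0, 2.63], [-3.12, 3.12]. Speed limits (rad/s): [2.57, 2.57, 3.01, 3.14, 3.14, 3.14].

### API

Orientations are given as a unit quaternion [w, x, y, z].
In Python, from bench import ctrl gives the robot as it stands.
- The arm moves only by the tool jog_arm, never from a script. Its argument "series" is a list that holds one entry, the list of rows, each a list of 7 numbers: the shift along the tool's x, y, z in mm, then the turn, a rotation vector about the tool's x, y, z in rad, then the finger opening in mm, from 0 to 85.4. In form: [[[tx, ty, tz, rx, ry, rz, gripper], ...]]. A call has exactly 10 rows; each row shifts and turns the commanded pose from where the row before left it, along the tool's axes as they then stand; what a row does not reach is not made up. A row lasts 1/10 s, in which the tool goes at most 50 mm and 8.59 degrees, less where a joint would pass 70% of its speed; a pose out of reach is approached as far as the arm can. A call with a gripper value outside its range is refused whole. The fingers move at their own pace and stop on an object; the grip force is fixed at half the most. Time passes only in rows, so rows that do not move let the fingers close, or fill a call up. It gives the time, the measured TCP pose, the force, the opening and the grip force at its end, in the units of the state.
- ctrl.get_obs(): the state, without advancing time (a new reading comes with each control period).
- ctrl.camera(name): name is "side" or "top"; returns a dict with "frame" (420x560x3 uint8, blue, green, red), "z_map" (420x560 float32, m along the optical axis (not along the pixel's ray), 0 where there is no reading), "fx", "fy", "cx", "cy" (pixels), "xyz" and "rotation" of the camera in the world. Camera axes: x right, y down, z forward; pixel columns grow to the right and rows downward; lengths in m; the calibration is good to about 2 mm. A picture is of the moment at which its call begins.
- ctrl.hand_in(): hands the job in; it is judged then, once.
The state is a dict: "time_s": time; "q": joint angles; "dq": joint speeds; "joint_efforts": joint torques, N m; "eef_pos": TCP position; "eef_rot": TCP orientation; "wrist_force": force on the tool from outside, world axes, zero at the start; "torque": the same for the moment, N m; "opening": opening from 0.0 (shut) to 1.0 (fully open); "grasp_force": force on a finger pad.
Only numpy, scipy, OpenCV 4.12 (cv2) and the standard library are available. Lean on these libraries where they do the work, as an engineer would, in place of code of your own. Each camera call takes 0.05 s, during which the arm holds its last target. There are 200 camera calls.

### The job

Put the pin tin, the yellow note block and the flat ink pad each into the wooden tray of its own shape, lying flat on the tray's floor; once the ink pad is in its tray, draw the rubber stamp straight up out of its light white stand and stand it upright on the middle of the ink pad's lid. The empty stand must stay standing where it is, and the white thread spool and the receipt roll near the trays are not to be moved or knocked over.

Things in the scene. Friction and masses are not known exactly. Their poses are not given: they have to be found in the camera images.
- ink_pad: Closed flat tin ink pad, blue lid, oblong, 58 (x) x 92 (y) x 17 mm high, lying flat on the counter, loose; grasp across the 58 mm side. Goes into the oblong tray. Origin: centre of its underside; z up.
- note_block: Square block of yellow sticky notes, 51 x 51 x 18 mm high, loose, rigid; may be gripped across either pair of sides (x or y). Origin: centre of its underside; z up.
- pin_tin: Round flat pin tin with its lid pressed on, 60 mm diameter, 21 mm high, loose; grasp across the diameter. Origin: centre of its underside; z up.
- rubber_stamp: Rubber stamp standing upright with its foot in the white stamp stand; wooden foot 24 (x) x 40 (y) x 18 mm, narrow neck, black knob 26 mm across from 36 to 67 mm above its underside (the highest point); grasp the knob. About 50 g, loose. At the start its underside is 3 mm above the counter. Origin: centre of its underside; z up.
- stamp_stand: Small, light (30 g), loose white plastic stand, 34 (x) x 50 (y) x 18 mm high, open on top: a socket 28 x 44 mm and 15 mm deep in which the stamp's foot stands with 2 mm play all round. It tips or drags along if the stamp is drawn out crooked. Origin: centre of its underside; z up.
- oblong_tray: Low oblong wooden tray with a cork floor, fixed to the counter; recess 74 (x) x 108 (y) mm, floor 3 mm and rim top 8 mm above the counter, walls 4 mm thick. Origin: centre of its underside; z up.
- square_tray: Low square wooden tray with a cork floor, fixed; recess 67 x 67 mm, floor 3 mm and rim top 8 mm above the counter, walls 4 mm thick; sides along x and y. Origin: centre of its underside; z up.
- round_tray: Low round wooden tray with a cork floor, fixed; recess 76 mm diameter, floor 3 mm and rim top 8 mm above the counter, wall 4 mm thick. Origin: centre of its underside; z up.
- thread_spool: Bystander: spool of white thread standing upright, 29 mm diameter, 47 mm high, loose; to be left alone. Origin: centre of its underside; z up.
- receipt_roll: Bystander: spare white receipt paper roll standing upright near the trays, 60 mm diameter, 57 mm high, loose; to be left alone. (A like roll that stands farther right, by the card terminal, is fixed.) Origin: centre of its underside; z up.
Not all that is in view belongs to the job. Leave any orange look-alike of the ink_pad alone.

How it is judged:
By the outcome, as a careful person would: the job done as asked, in the order asked, and still so for the second after the job is handed in, with the robot touching nothing.
It also fails if it takes over 106 s, if anything falls off the work surface, if the arm or the gripper's body presses on something with over 40 N, if the wrist force passes 120 N, or if a joint passes its speed limit or range.

## Working session

There is one attempt and no reset: what is moved stays moved. The work goes in short steps, Python scripts to look and compute and a tool call to move; the robot and the scene stay as the last step left them, time stands still between calls to the robot, and variables do not carry over. Pictures are saved under pics/ and viewed, at most 17 in all, crops included, and the job is handed in when it is done.

Besides the shell and the picture viewer there is one more tool, called after ">>>" by a JSON object that holds its "fn" and its "kwargs", one argument or row to a line. jog_arm: Moves the arm, as the interface text tells. Its arguments: {"type":"object","properties":{"series":{"type":"array"}},"required":["series"]}

```bash
mkdir -p pics; ls
python3 - <<'E'
from bench import ctrl
import cv2
o=ctrl.get_obs();print(o)
for n in("top","side"):
    c=ctrl.camera(n);cv2.imwrite(f"pics/{n}0.png",c["frame"]);print(n,c["fx"],c["fy"],c["cx"],c["cy"],c["xyz"],c["rotation"])
    import numpy as np;np.savez(f"{n}0.npz",**c)
E
```

```text
pics
{'time_s': 0.0, 'q': array([ 1.12267358e+00,  1.81510298e-01,  1.60800488e+00, -6.30958070e-06,
        1.35376911e+00, -2.06290802e-01]), 'dq': array([-0.0002962 , -0.00061616,  0.00034952,  0.00167978,  0.0009737 ,
        0.00015505]), 'joint_efforts': array([ 4.35109423e-04, -4.44862425e+01, -3.51343846e+01, -3.02012086e-04,
        9.11178708e-03,  1.30188434e-05]), 'eef_pos': array([0.13744305, 0.55777642, 0.23040293]), 'eef_rot': array([-2.68929503e-04,  1.20620820e-01,  9.92698294e-01, -8.01935051e-04]), 'wrist_force': array([0.15972838, 0.69638763, 0.96703928]), 'torque': array([-0.02560271, -0.02685607,  0.00074081]), 'grasp_force': 0.0, 'opening': 0.9994719244611499}
top 415.7318030950936 415.7318030950936 286.43200639066595 207.1814855492545 [ 3.18620806e-01 -2.18523455e-04  1.31330250e+00] [-0.05293479  0.71286222 -0.6973981   0.05158737]
side 456.78803990631826 456.78803990631826 281.6582695555928 208.26868460979506 [0.5551137  0.87410984 0.86799535] [-0.01110018  0.02915485  0.91620046 -0.39950407]
```

View pics/top0.png

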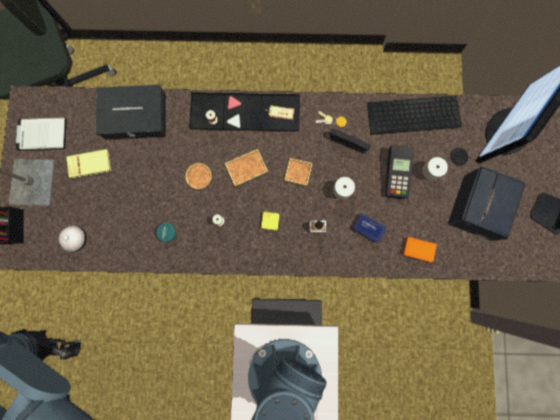

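View pics/side0.png

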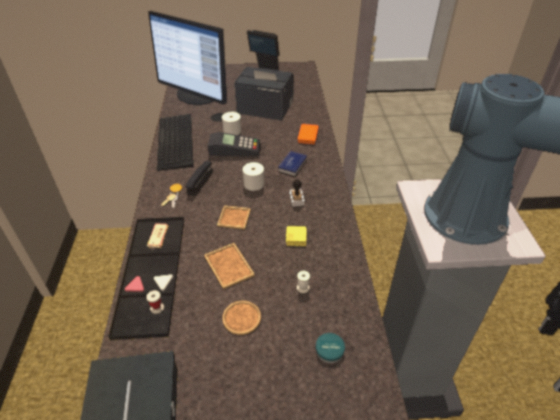

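The top view shows the round tray at (198,176), oblong tray (246,168), square tray (298,172), pin tin (166,232), spool (218,220), notes (271,221), stamp (318,227), ink pad (369,228), roll (344,187) and the orange decoy (420,250). The side view agrees. Next I'll enlarge a crop.

```bash
cat > h.py <<'E'
import numpy as np,cv2
from scipy.spatial.transform import Rotation as R
def Rm(c):
    q=c["rotation"];return R.from_quat([q[1],q[2],q[3],q[0]]).as_matrix()
def at_z(c,u,v,z):
    d=Rm(c)@np.array([(u-c["cx"])/c["fx"],(v-c["cy"])/c["fy"],1.]);p=np.array(c["xyz"]);return p+d*(z-p[2])/d[2]
def proj(c,P):
    p=(np.atleast_2d(P)-c["xyz"])@Rm(c);return np.c_[p[:,0]/p[:,2]*c["fx"]+c["cx"],p[:,1]/p[:,2]*c["fy"]+c["cy"]]
def cloud(c):
    z=c["z_map"];v,u=np.mgrid[:z.shape[0],:z.shape[1]]
    p=np.stack([(u-c["cx"])/c["fx"]*z,(v-c["cy"])/c["fy"]*z,z],-1);return p@Rm(c).T+np.array(c["xyz"])
def ortho(c,x0,x1,y0,y1,z,s=1000):
    "rectified view of plane z; row 0 = x1, col 0 = y1; s px per m"
    X,Y=np.meshgrid(np.arange(x1,x0,-1/s),np.arange(y1,y0,-1/s),indexing="ij")
    m=proj(c,np.stack([X,Y,np.full_like(X,z)],-1).reshape(-1,3)).reshape(*X.shape,2).astype(np.float32)
    return cv2.remap(c["frame"],m[...,0],m[...,1],cv2.INTER_CUBIC)
E
python3 - <<'E'
from h import *
for n in("top","side"):
    c=dict(np.load(n+"0.npz"))
    P=cloud(c);f=P[(P[...,0]>.25)&(P[...,0]<.65)&(abs(P[...,1])<.3)]
    print(n,np.median(f[:,2]))
    # use object top height .018
    im=ortho(c,.2,.55,-.36,.42,.018,1000)
    for k in range(0,780,50):cv2.putText(im,f"{420-k}",(k,8),0,.3,(255,255,255))
    for k in range(0,350,50):cv2.putText(im,f"{550-k}",(0,k+8),0,.3,(255,255,255))
    cv2.imwrite(f"pics/{n}_o.png",im)
E
```

```text
top -0.0003668541413988091
side -0.0004081558138389063
```

View pics/top_o.png

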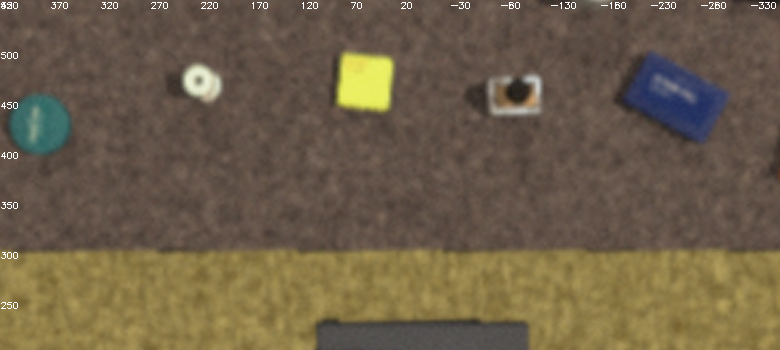

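View pics/side_o.png

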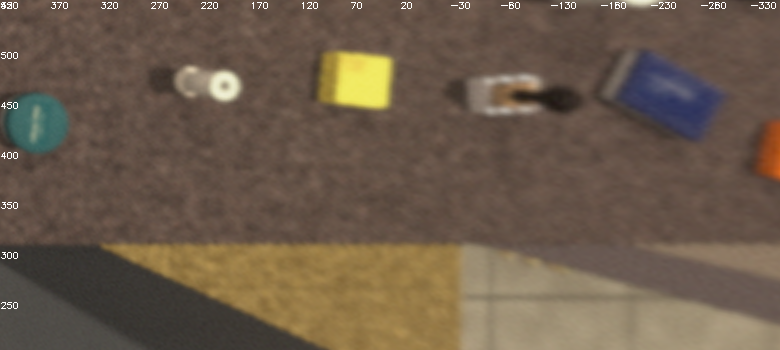

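The rectified views (1 px = 1 mm) give approximate centres: tin (0.43,0.38), notes (0.475,0.065), stand (0.461,−0.097), ink pad (0.46,−0.26). Now the trays and refined fits.

Run:
```python
from h import *
ims=[]
S=2000
for n in("top","side"):
    c=dict(np.load(n+"0.npz"))
    def seg(name,x0,x1,y0,y1,z,f):
        im=ortho(c,x0,x1,y0,y1,z,S);hsv=cv2.cvtColor(im,cv2.COLOR_BGR2HSV).astype(int)
        m=f(hsv[...,0],hsv[...,1],hsv[...,2]).astype(np.uint8)*255
        m=cv2.morphologyEx(m,cv2.MORPH_CLOSE,np.ones((9,9)));m=cv2.morphologyEx(m,cv2.MORPH_OPEN,np.ones((9,9)))
        cs,_=cv2.findContours(m,0,2);k=max(cs,key=cv2.contourArea)
        r=cv2.minAreaRect(k);print(n,name,"x %.4f y %.4f"%(x1-r[0][1]/S,y1-r[0][0]/S),"size",np.round(np.array(r[1])/S*1000,1),"img ang",round(r[2],1))
    seg("tin",.37,.49,.32,.44,.021,lambda h,s,v:(h>75)&(h<105)&(s>110))
    seg("note",.42,.53,.02,.12,.018,lambda h,s,v:(h>20)&(h<40)&(s>100)&(v>195))
    seg("pad",.38,.54,-.34,-.18,.017,lambda h,s,v:(h>105)&(h<130)&(s>130))
    seg("stand",.42,.50,-.14,-.05,.018,lambda h,s,v:(v>150)|((s>110)))
    im=ortho(c,.52,.66,-.24,.30,.008,1400);ims.append(im)
    seg("round",.52,.63,.23,.34,.008,lambda h,s,v:(h<20)&(s>120)&(v>100))
    seg("obl",.53,.69,.06,.21,.008,lambda h,s,v:(h<20)&(s>120)&(v>100))
    seg("sq",.53,.65,-.07,.06,.008,lambda h,s,v:(h<20)&(s>120)&(v>100))
im=np.vstack(ims);print(im.shape);cv2.imwrite("pics/trays.png",im)
```

```text
top tin x 0.4241 y 0.3697 size [36.3 51.2] img ang 7.4
top note x 0.4686 y 0.0550 size [49.5 50. ] img ang 5.6
top pad x 0.4497 y -0.2551 size [76.2 34.8] img ang 18.2
top stand x 0.4558 y -0.0960 size [48.  37.5] img ang -0.0
top round x 0.5985 y 0.2895 size [63. 80.] img ang 90.0
top obl x 0.6404 y 0.1384 size [ 80.9 112.9] img ang 63.9
top sq x 0.6252 y -0.0289 size [72.2 65.8] img ang 12.3
side tin x 0.4100 y 0.3785 size [10.  9.] img ang 90.0
side note x 0.4699 y 0.0577 size [52.4 51. ] img ang 5.1Traceback (most recent call last):
  File "<stdin>", line 14, in <module>
  File "<stdin>", line 10, in seg
ValueError: max() iterable argument is empty
```

```bash
cat > seg.py <<'E'
from h import *
S=2000
def seg(c,x,y,z,hw=.07,ch="ab"):
    im=ortho(c,x-hw,x+hw,y-hw,y+hw,z,S);L=cv2.cvtColor(im,cv2.COLOR_BGR2Lab).astype(np.float32)
    bg=np.median(np.r_[L[:20].reshape(-1,3),L[-20:].reshape(-1,3)],0)
    d=np.linalg.norm((L-bg)[...,1:],axis=2) if ch=="ab" else np.abs(L-bg)[...,0]
    d=np.clip(d,0,255).astype(np.uint8);_,m=cv2.threshold(d,0,255,cv2.THRESH_OTSU)
    m=cv2.morphologyEx(m,cv2.MORPH_CLOSE,np.ones((15,15)));m=cv2.morphologyEx(m,cv2.MORPH_OPEN,np.ones((15,15)))
    cs,_=cv2.findContours(m,0,2);k=max(cs,key=cv2.contourArea);k=cv2.convexHull(k);r=cv2.minAreaRect(k)
    cv2.polylines(im,[cv2.boxPoints(r).astype(int)],True,(255,255,255),1);cv2.drawContours(im,[k],-1,(0,255,0),1)
    return (x+hw-r[0][1]/S,y+hw-r[0][0]/S),np.array(r[1])/S*1000,r[2],im
E
python3 - <<'E'
from seg import *
rows=[]
for n in("top","side"):
    c=dict(np.load(n+"0.npz"));t=[]
    for nm,x,y,z,hw in(("tin",.43,.38,.021,.05),("note",.47,.055,.018,.045),("pad",.455,-.255,.017,.065),("stand",.46,-.096,.018,.045),("round",.6,.29,.008,.07),("obl",.64,.138,.008,.08),("sq",.625,-.029,.008,.055)):
        p,s,a,im=seg(c,x,y,z,hw);print(n,nm,np.round(p,4),np.round(s,1),round(a,1));t.append(cv2.resize(im,(200,200)))
    t.append(np.zeros_like(t[0]));rows+= [np.hstack(t[:4]),np.hstack(t[4:])]
cv2.imwrite("pics/sheet.png",cv2.resize(np.vstack(rows),(600,600)))
E
```

```text
top tin [0.4258 0.3792] [59.5 61.5] 90.0
top note [0.4682 0.0554] [53.9 54.8] 5.4
top pad [ 0.4529 -0.2561] [93.4 59.5] 28.6
top stand [ 0.4555 -0.0982] [38.  45.5] 90.0
top round [0.6095 0.2905] [85. 84.] 90.0
top obl [0.641  0.1383] [ 85.5 118.5] 64.2
top sq [ 0.6308 -0.0301] [76.9 77.8] 12.6
side tin [0.4278 0.386 ] [60.5 64. ] 90.0
side note [0.4708 0.0652] [72.6 54.3] 6.0
side pad [ 0.454  -0.2521] [94.9 59.1] 29.0
side stand [ 0.4558 -0.0935] [24.5 40. ] 90.0
side round [0.611  0.2937] [84.  86.5] 90.0
side obl [0.6423 0.1413] [ 85.5 120.9] 63.9
side sq [ 0.6322 -0.0264] [81.8 77.7] 12.5
```

View pics/sheet.png

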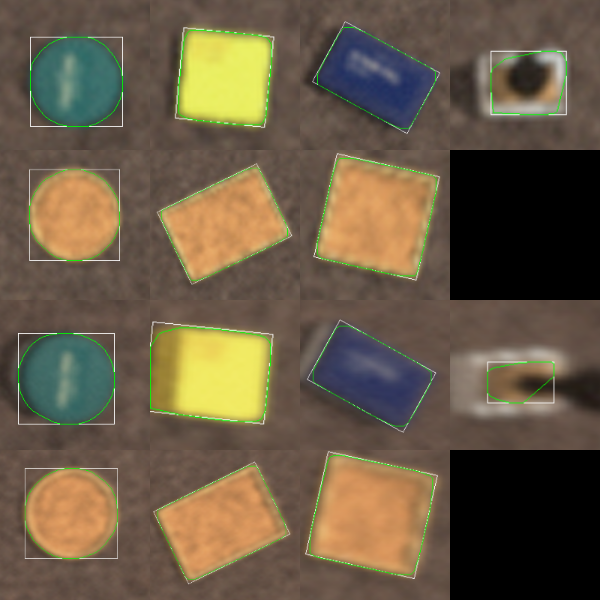

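```bash
cat > plan.py <<'E'
from h import *
from bench import ctrl
def down(yaw):  # yaw deg of tool y (closing line)
    a=np.radians(yaw);y=np.array([np.cos(a),np.sin(a),0]);z=np.array([0,0,-1.]);return np.c_[np.cross(y,z),y,z]
def state():
    o=ctrl.get_obs();q=o["eef_rot"];M=R.from_quat([q[1],q[2],q[3],q[0]]).as_matrix()
    print("t %.2f pos"%o["time_s"],np.round(o["eef_pos"],4),"yaw %.1f"%np.degrees(np.arctan2(M[1,1],M[0,1])),"F",np.round(o["wrist_force"],1),"open %.1f grasp %.0f"%(o["opening"]*85.4,o["grasp_force"]))
    return o["eef_pos"].copy(),M
def plan(wps):
    "wps: (x,y,z,yaw,opening,rows); None keeps"
    p,M=state();rows=[]
    yaw=np.degrees(np.arctan2(M[1,1],M[0,1]));cur=[*p,yaw]
    for w in wps:
        t=[c if a is None else a for a,c in zip(w[:4],cur)];n=w[5]
        for k in range(1,n+1):
            s=k/n;s=s if n<3 else (s+ s*s*(3-2*s))/2
            P=np.array(cur[:3])*(1-s)+np.array(t[:3])*s;Y=cur[3]*(1-s)+t[3]*s
            d=np.round(M.T@(P-p)*1000,1);r=np.round(R.from_matrix(M.T@down(Y)).as_rotvec(),3)
            p=p+M@d/1000;M=M@R.from_rotvec(r).as_matrix();rows.append([*map(float,d),*map(float,r),w[4]])
            if np.linalg.norm(d)>49 or np.linalg.norm(r)>.149:print("TOO FAST",len(rows))
        cur=t
    for i in range(0,len(rows),10):print(str(rows[i:i+10]).replace(" ",""))
    print(len(rows))
E
python3 - <<'E'
from plan import *
c=dict(np.load("top0.npz"))
for nm,u,v,z in(("roll",344.5,187,.057),("spool",218,220,.047)):print(nm,at_z(c,u,v,z).round(3))
for n in("top","side"):
    c=dict(np.load(n+"0.npz"));P=cloud(c)
    k=(P[...,2]>.04)&(P[...,2]<.09)&(abs(P[...,0]-.46)<.04)&(abs(P[...,1]+.1)<.04)
    print(n,"knob",k.sum(),P[k].mean(0).round(4),P[k].min(0).round(4),P[k].max(0).round(4))
plan([(.427,.3795,.12,76.1,85,7),(.427,.3795,.04,76.1,85,3)])
E
```

```text
roll [ 0.573 -0.173  0.057]
spool [0.463 0.213 0.047]
top knob 60 [ 0.4531 -0.0945  0.0652] [ 0.4408 -0.1078  0.0552] [ 0.4653 -0.0832  0.0736]
side knob 80 [ 0.4563 -0.0869  0.0603] [ 0.4438 -0.0998  0.0403] [ 0.4689 -0.0776  0.0707]
t 0.10 pos [0.1375 0.5578 0.2305] yaw 76.1 F [-0.1 -0.2 -0.7] open 85.2 grasp 0
TOO FAST 2
TOO FAST 3
TOO FAST 4
TOO FAST 5
TOO FAST 6
[[-32.1,-10.3,11.0,-0.002,-0.0,0.0,85],[-46.3,-14.8,15.7,0.0,-0.0,0.0,85],[-54.7,-17.6,18.7,0.0,-0.0,0.0,85],[-57.6,-18.4,19.6,0.0,-0.0,0.0,85],[-54.8,-17.6,18.6,0.0,-0.0,0.001,85],[-46.3,-14.8,15.8,0.0,-0.0,-0.0,85],[-32.1,-10.2,10.9,0.0,-0.0,-0.0,85],[0.0,-0.0,23.7,0.0,-0.0,-0.0,85],[0.0,-0.0,32.6,0.0,-0.0,-0.0,85],[0.0,-0.1,23.7,0.0,-0.0,-0.0,85]]
10
```

>>> {"fn": "jog_arm", "kwargs": {
  "series": [
    [[-20,-6.4,8,0,0,0,85],[-36,-11.5,15,0,0,0,85],[-40,-12.8,18,0,0,0,85],[-40,-12.8,18,0,0,0,85],[-40,-12.8,18,0,0,0,85],[-40,-12.8,18,0,0,0,85],[-40,-12.8,18,0,0,0,85],[-38,-12.2,15,0,0,0,85],[-20,-6.4,10,0,0,0,85],[-9.9,-3.3,12,0,0,0,85]]
  ]
}}

```text
time_s: 1.1
eef_pos: [0.429, 0.3786, 0.0805]
eef_rot: [0.0, 0.122, 0.993, -0.0]
wrist_force: [0.5, 0.4, 0.6]
opening: 0.998
grasp_force: 0.0
```

Run:
```python
from plan import *
plan([(.427,.3795,.045,76.1,85,3),(.427,.3795,.002,76.1,85,7)])
a=[]
for n in("top","side"):
    c=ctrl.camera(n)
    u,v=proj(c,[.427,.38,.05])[0].astype(int);a.append(cv2.resize(c["frame"][max(0,v-55):v+45,u-50:u+50],(400,400),interpolation=2))
cv2.imwrite("pics/g1.png",np.hstack(a))
```

```text
t 1.10 pos [0.429  0.3786 0.0805] yaw 76.0 F [0.5 0.4 0.6] open 85.2 grasp 0
[[0.6,0.1,10.5,-0.0,0.0,-0.0,85],[0.9,0.2,14.5,-0.0,0.0,-0.001,85],[0.7,0.1,10.5,-0.0,0.0,-0.001,85],[-0.0,-0.0,4.3,-0.0,0.0,0.0,85],[-0.0,-0.0,6.1,-0.0,0.0,0.0,85],[-0.0,-0.0,7.3,-0.0,0.0,0.0,85],[-0.0,-0.0,7.6,-0.0,0.0,0.0,85],[-0.0,-0.0,7.3,-0.0,0.0,0.0,85],[-0.0,-0.0,6.2,-0.0,0.0,0.0,85],[-0.0,-0.0,4.2,-0.0,0.0,0.0,85]]
10
```

View pics/g1.png

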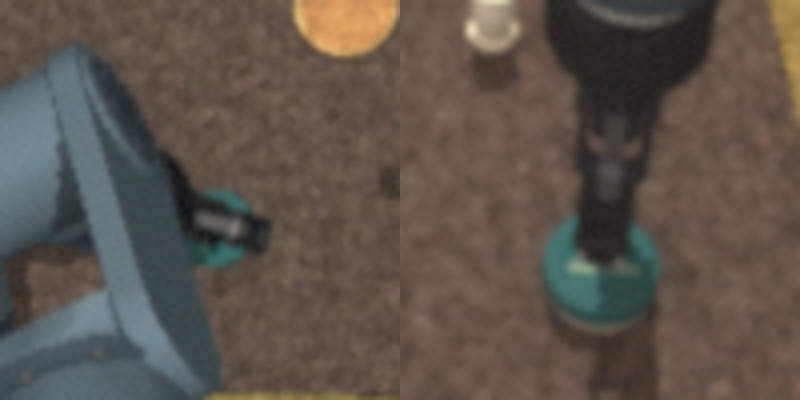

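The gripper stands centred over the tin in both views (crop centres near (215,230) and (600,265)). I'll descend and grip.

>>> {"fn": "jog_arm", "kwargs": {
  "series": [
    [[0,0,15,0,0,0,85],[0,0,20,0,0,0,85],[0,0,18,0,0,0,85],[0,0,12,0,0,0,85],[0,0,8,0,0,0,85],[0,0,5,0,0,0,85],[0,0,0,0,0,0,85],[0,0,0,0,0,0,40],[0,0,0,0,0,0,40],[0,0,0,0,0,0,40]]
  ]
}}

```text
time_s: 2.2
eef_pos: [0.4282, 0.3805, 0.0048]
eef_rot: [0.001, 0.121, 0.993, 0.001]
wrist_force: [-2.2, -0.3, 6.7]
opening: 0.666
grasp_force: 63.6
```

Run:
```python
from plan import *
plan([(None,None,.10,76.1,40,4),(.6102,.291,.10,76.1,40,6),(.6102,.291,.025,76.1,40,3),(.6102,.291,.006,76.1,40,7)])
```

```text
t 2.20 pos [0.4282 0.3805 0.0048] yaw 76.1 F [-2.2 -0.3  6.7] open 56.9 grasp 64
[[-0.0,0.0,-19.3,0.001,0.001,0.0,40],[-0.0,0.0,-28.3,0.0,0.0,0.0,40],[-0.0,0.0,-28.2,0.0,0.0,0.001,40],[-0.1,0.1,-19.4,0.0,0.0,-0.0,40],[-23.8,-5.2,0.0,0.0,0.0,-0.0,40],[-34.9,-7.6,0.1,0.0,0.0,-0.0,40],[-40.4,-8.8,-0.0,0.0,0.0,-0.0,40],[-40.3,-8.7,-0.0,0.0,0.0,-0.0,40],[-34.9,-7.6,-0.0,0.0,0.0,-0.0,40],[-23.9,-5.2,-0.0,0.0,0.0,-0.0,40]]
[[0.0,-0.0,22.2,0.0,0.0,-0.0,40],[0.1,-0.0,30.6,0.0,0.0,-0.0,40],[-0.0,-0.0,22.2,0.0,0.0,-0.0,40],[-0.0,-0.0,1.9,0.0,0.0,-0.0,40],[-0.0,-0.0,2.7,0.0,0.0,-0.0,40],[-0.0,-0.0,3.2,0.0,0.0,-0.0,40],[-0.0,-0.0,3.4,0.0,0.0,-0.0,40],[-0.0,-0.0,3.2,0.0,0.0,-0.0,40],[-0.0,-0.0,2.7,0.0,0.0,-0.0,40],[-0.0,-0.0,1.9,0.0,0.0,-0.0,40]]
20
```

>>> {"fn": "jog_arm", "kwargs": {
  "series": [
    [[0,0,-20,0,0,0,40],[0,0,-28,0,0,0,40],[0,0,-28,0,0,0,40],[0,0,-20,0,0,0,40],[-24,-5.2,0,0,0,0,40],[-35,-7.6,0,0,0,0,40],[-40,-8.8,0,0,0,0,40],[-40,-8.7,0,0,0,0,40],[-35,-7.6,0,0,0,0,40],[-24,-5.2,0,0,0,0,40]]
  ]
}}

```text
time_s: 3.2
eef_pos: [0.6118, 0.289, 0.1]
eef_rot: [0.001, 0.121, 0.993, 0.0]
wrist_force: [0.1, 0.9, -0.9]
opening: 0.669
grasp_force: 64.3
```

Run:
```python
from plan import *
plan([(.6102,.291,.04,76.1,40,4),(.6102,.291,.008,76.1,40,6)])
a=[]
for n in("top","side"):
    c=ctrl.camera(n)
    u,v=proj(c,[.61,.29,.08])[0].astype(int);a.append(cv2.resize(c["frame"][max(0,v-55):v+45,u-50:u+50],(400,400),interpolation=2))
cv2.imwrite("pics/g2.png",np.hstack(a))
```

```text
t 3.20 pos [0.6118 0.289  0.1   ] yaw 76.0 F [ 0.1  0.9 -0.9] open 57.2 grasp 64
[[0.4,0.3,12.2,0.001,0.002,-0.0,40],[0.6,0.5,17.8,-0.0,-0.0,-0.0,40],[0.6,0.4,17.8,-0.0,-0.0,-0.001,40],[0.4,0.3,12.2,-0.0,-0.0,0.0,40],[0.0,0.0,3.9,-0.0,-0.0,0.0,40],[0.0,0.0,5.6,-0.0,-0.0,0.0,40],[0.0,0.0,6.5,-0.0,-0.0,0.0,40],[0.0,0.0,6.5,-0.0,-0.0,0.0,40],[0.0,0.0,5.7,-0.0,-0.0,0.0,40],[0.0,0.0,3.8,-0.0,-0.0,0.0,40]]
10
```

View pics/g2.png

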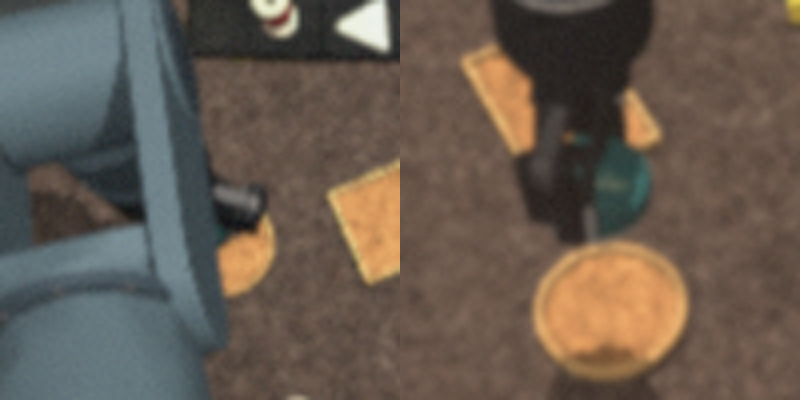

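Run:
```python
from plan import *
c=ctrl.camera("side");P=cloud(c);hsv=cv2.cvtColor(c["frame"],cv2.COLOR_BGR2HSV)
k=(hsv[...,0]>75)&(hsv[...,0]<100)&(hsv[...,1]>110)&(P[...,2]>.05)&(P[...,2]<.2)&(abs(P[...,0]-.61)<.06)&(abs(P[...,1]-.29)<.06)
q=P[k];print(len(q),q.min(0).round(3),q.max(0).round(3))
A=np.c_[q[:,:2],np.ones(len(q))]
m=q[:,2]>-1
for _ in range(6):
    s=np.linalg.lstsq(A[m],q[m,2],rcond=None)[0];r=q[:,2]-A@s;m=r>-.004
print(s,m.sum(),np.degrees(np.arctan(s[:2])))
for x in q[::25]:print(x.round(3))
```

```text
Traceback (most recent call last):
ValueError: zero-size array to reduction operation minimum which has no identity
```

Run:
```python
from plan import *
c=ctrl.camera("side");P=cloud(c);hsv=cv2.cvtColor(c["frame"],cv2.COLOR_BGR2HSV)
u,v=proj(c,[.61,.29,.08])[0].astype(int);u0,v0=u-50,max(0,v-55)
# crop pixel /4
for yy in range(120,260,12):print(yy,[ (tuple((P[v0+yy//4,u0+xx//4]*1000).astype(int)),tuple(map(int,hsv[v0+yy//4,u0+xx//4]))[:2]) for xx in(205,225,240)])
```

```text
120 [((np.int64(601), np.int64(316), np.int64(194)), (0, 44)), ((np.int64(595), np.int64(263), np.int64(129)), (17, 83)), ((np.int64(592), np.int64(159), np.int64(3)), (15, 133))]
132 [((np.int64(601), np.int64(319), np.int64(188)), (15, 61)), ((np.int64(595), np.int64(266), np.int64(123)), (15, 68)), ((np.int64(592), np.int64(168), np.int64(2)), (14, 140))]
144 [((np.int64(602), np.int64(319), np.int64(179)), (20, 36)), ((np.int64(596), np.int64(266), np.int64(113)), (78, 56)), ((np.int64(592), np.int64(180), np.int64(6)), (16, 125))]
156 [((np.int64(602), np.int64(322), np.int64(175)), (4, 38)), ((np.int64(596), np.int64(276), np.int64(116)), (83, 69)), ((np.int64(587), np.int64(275), np.int64(114)), (79, 61))]
168 [((np.int64(602), np.int64(326), np.int64(170)), (72, 24)), ((np.int64(596), np.int64(282), np.int64(114)), (85, 83)), ((np.int64(588), np.int64(283), np.int64(114)), (82, 85))]
180 [((np.int64(606), np.int64(290), np.int64(114)), (65, 37)), ((np.int64(596), np.int64(291), np.int64(115)), (80, 57)), ((np.int64(588), np.int64(292), np.int64(116)), (84, 89))]
192 [((np.int
[... 374 characters left out ...]
p.int64(313), np.int64(116)), (53, 15)), ((np.int64(596), np.int64(313), np.int64(115)), (83, 50)), ((np.int64(588), np.int64(311), np.int64(111)), (75, 60))]
228 [((np.int64(606), np.int64(317), np.int64(110)), (39, 25)), ((np.int64(596), np.int64(316), np.int64(109)), (82, 46)), ((np.int64(588), np.int64(311), np.int64(101)), (14, 46))]
240 [((np.int64(607), np.int64(319), np.int64(104)), (19, 39)), ((np.int64(597), np.int64(318), np.int64(101)), (15, 90)), ((np.int64(593), np.int64(243), np.int64(-2)), (13, 86))]
252 [((np.int64(613), np.int64(254), np.int64(3)), (15, 130)), ((np.int64(602), np.int64(255), np.int64(3)), (15, 135)), ((np.int64(593), np.int64(257), np.int64(5)), (16, 130))]
```

The tin is level (top at z≈0.115) and centred at y≈0.29. I'll lower and release it.

>>> {"fn": "jog_arm", "kwargs": {
  "series": [
    [[0.4,0.3,12,0,0,0,40],[0.4,0.3,18,0,0,0,40],[0.4,0.3,18,0,0,0,40],[0.4,0.3,16,0,0,0,40],[0,0,10,0,0,0,40],[0,0,8,0,0,0,40],[0,0,5,0,0,0,40],[0,0,3,0,0,0,40],[0,0,1.5,0,0,0,40],[0,0,0,0,0,0,40]]
  ]
}}

```text
time_s: 4.4
eef_pos: [0.6084, 0.2923, 0.0083]
eef_rot: [0.0, 0.121, 0.993, 0.0]
wrist_force: [0.5, -0.4, -0.1]
opening: 0.67
grasp_force: 64.3
```

>>> {"fn": "jog_arm", "kwargs": {
  "series": [
    [[0,0,0.5,0,0,0,40],[0,0,0,0,0,0,85],[0,0,0,0,0,0,85],[0,0,0,0,0,0,85],[0,0,0,0,0,0,85],[0,0,-10,0,0,0,85],[0,0,-25,0,0,0,85],[0,0,-30,0,0,0,85],[0,0,-30,0,0,0,85],[0,0,-20,0,0,0,85]]
  ]
}}

```text
time_s: 5.4
eef_pos: [0.6091, 0.2926, 0.1259]
eef_rot: [0.002, 0.121, 0.993, 0.001]
wrist_force: [-0.0, -0.1, -0.7]
opening: 0.994
grasp_force: 0.0
```

Run:
```python
from plan import *
plan([(.4695,.0555,.10,84.6,85,10),(.4695,.0555,.045,84.6,85,3),(.4695,.0555,.005,84.6,85,4),(None,None,None,84.6,35,3)])
```

```text
t 5.40 pos [0.6091 0.2926 0.1259] yaw 76.2 F [-0.  -0.1 -0.7] open 84.9 grasp 0
[[5.0,-16.9,1.6,0.002,0.003,-0.009,85],[7.2,-23.1,2.3,-0.0,0.0,-0.013,85],[9.0,-27.8,2.7,-0.0,0.0,-0.016,85],[10.4,-30.7,3.1,-0.0,0.0,-0.017,85],[11.6,-32.1,3.2,-0.0,0.0,-0.019,85],[12.2,-31.9,3.2,-0.0,0.0,-0.018,85],[12.1,-30.1,3.1,-0.0,0.0,-0.017,85],[11.3,-26.9,2.8,-0.0,0.0,-0.016,85],[9.8,-22.1,2.2,-0.0,0.0,-0.013,85],[7.3,-16.1,1.7,-0.0,0.0,-0.009,85]]
[[0.0,0.0,16.3,-0.0,0.0,-0.0,85],[0.0,0.0,22.4,-0.0,0.0,-0.0,85],[0.0,0.0,16.3,-0.0,0.0,-0.0,85],[0.0,0.0,8.1,-0.0,0.0,-0.0,85],[0.0,0.0,11.9,-0.0,0.0,-0.0,85],[0.0,0.1,11.9,-0.0,0.0,-0.0,85],[0.0,-0.0,8.1,-0.0,0.0,-0.0,85],[0.0,-0.0,-0.0,-0.0,0.0,-0.0,35],[0.0,-0.0,-0.0,-0.0,0.0,-0.0,35],[0.0,-0.0,-0.0,-0.0,0.0,-0.0,35]]
20
```

>>> {"fn": "jog_arm", "kwargs": {
  "series": [
    [[5,-17,1.6,0.002,0.003,-0.009,85],[7.2,-23,2.3,0,0,-0.013,85],[9,-28,2.7,0,0,-0.016,85],[10.4,-30.7,3,0,0,-0.017,85],[11.6,-32,3.2,0,0,-0.019,85],[12.2,-32,3.2,0,0,-0.018,85],[12,-30,3,0,0,-0.017,85],[11.3,-27,2.8,0,0,-0.016,85],[9.8,-22,2.2,0,0,-0.013,85],[7.3,-16,1.7,0,0,-0.009,85]]
  ]
}}

```text
time_s: 6.4
eef_pos: [0.4677, 0.0539, 0.098]
eef_rot: [-0.001, 0.048, 0.999, -0.001]
wrist_force: [0.1, -0.7, 0.8]
opening: 0.995
grasp_force: 0.0
```

Run:
```python
from plan import *
plan([(.4695,.0555,.045,84.6,85,3),(.4695,.0555,.004,84.6,85,4),(None,None,None,84.6,35,3)])
c=ctrl.camera("top");from seg import seg
p,s,a,im=seg(c,.6102,.291,.024,.045);print(p,s)
```

```text
t 6.40 pos [0.4677 0.0539 0.098 ] yaw 84.6 F [ 0.1 -0.7  0.8] open 85.0 grasp 0
[[-0.5,0.5,15.7,-0.002,-0.002,-0.0,85],[-0.7,0.8,21.6,0.0,-0.0,-0.001,85],[-0.5,0.5,15.7,0.0,-0.0,0.0,85],[0.0,-0.0,8.3,0.0,-0.0,0.0,85],[0.0,-0.0,12.2,0.0,-0.0,0.0,85],[0.0,-0.0,12.2,0.0,-0.0,0.0,85],[0.0,-0.0,8.3,0.0,-0.0,0.0,85],[0.0,-0.0,-0.0,0.0,-0.0,0.0,35],[0.0,-0.0,-0.0,0.0,-0.0,0.0,35],[0.0,-0.0,-0.0,0.0,-0.0,0.0,35]]
10
(0.6067, 0.2875) [83. 82.]
```

>>> {"fn": "jog_arm", "kwargs": {
  "series": [
    [[-0.4,0.4,15.5,0,0,0,85],[-0.4,0.4,21.5,0,0,0,85],[-0.4,0.4,15.5,0,0,0,85],[0,0,12,0,0,0,85],[0,0,12,0,0,0,85],[0,0,10,0,0,0,85],[0,0,7,0,0,0,85],[0,0,0,0,0,0,35],[0,0,0,0,0,0,35],[0,0,0,0,0,0,35]]
  ]
}}

```text
time_s: 7.45
eef_pos: [0.4701, 0.0559, 0.0048]
eef_rot: [-0.001, 0.047, 0.999, -0.001]
wrist_force: [-2.2, 0.2, 0.4]
opening: 0.566
grasp_force: 61.7
```

>>> {"fn": "jog_arm", "kwargs": {
  "series": [
    [[0,0,0,0,0,0,35],[0,0,0,0,0,0,35],[0,0,-10,0,0,0,35],[0,0,-20,0,0,0,35],[0,0,-25,0,0,0,35],[0,0,-25,0,0,0,35],[0,0,-15,0,0,0,35],[0,0,0,0,0,0,35],[0,0,0,0,0,0,35],[0,0,0,0,0,0,35]]
  ]
}}

```text
time_s: 8.45
eef_pos: [0.4687, 0.0562, 0.0978]
eef_rot: [-0.003, 0.047, 0.999, -0.001]
wrist_force: [-0.7, 0.8, 0.1]
opening: 0.569
grasp_force: 61.9
```

Run:
```python
from plan import *
plan([(.6315,-.0298,.08,77.4,35,8),(.6315,-.0298,.05,77.4,35,2),(.6315,-.0298,.012,77.4,35,7),(None,None,.0085,77.4,35,3)])
```

```text
t 8.45 pos [0.4687 0.0562 0.0978] yaw 84.6 F [-0.7  0.8  0.1] open 48.6 grasp 62
[[-14.3,-5.9,1.4,-0.002,-0.005,0.011,35],[-20.4,-8.1,2.1,0.0,-0.0,0.014,35],[-24.5,-9.4,2.6,0.0,-0.0,0.018,35],[-26.7,-9.8,2.7,0.0,-0.0,0.02,35],[-26.9,-9.1,2.7,0.0,-0.0,0.019,35],[-25.0,-8.0,2.6,0.0,-0.0,0.018,35],[-21.0,-6.3,2.1,0.0,-0.0,0.015,35],[-14.9,-4.2,1.5,0.0,-0.0,0.01,35],[-0.0,-0.0,15.0,0.0,-0.0,0.0,35],[-0.0,-0.0,15.0,0.0,-0.0,0.0,35]]
[[-0.0,-0.0,3.7,0.0,-0.0,0.0,35],[-0.0,-0.0,5.5,0.0,-0.0,0.0,35],[-0.0,-0.1,6.4,0.0,-0.0,0.0,35],[-0.0,0.0,6.8,0.0,-0.0,0.0,35],[-0.0,0.0,6.4,0.0,-0.0,0.0,35],[-0.0,0.0,5.4,0.0,-0.0,0.0,35],[-0.0,0.0,3.8,0.0,-0.0,0.0,35],[-0.0,0.0,1.0,0.0,-0.0,0.0,35],[-0.1,0.0,1.4,0.0,-0.0,0.0,35],[0.0,0.0,1.1,0.0,-0.0,0.0,35]]
20
```

>>> {"fn": "jog_arm", "kwargs": {
  "series": [
    [[-14.3,-6,1.4,0,0,0.011,35],[-20.4,-8,2,0,0,0.014,35],[-24.5,-9.4,2.6,0,0,0.018,35],[-26.7,-9.8,2.7,0,0,0.02,35],[-27,-9,2.7,0,0,0.019,35],[-25,-8,2.6,0,0,0.018,35],[-21,-6.3,2,0,0,0.015,35],[-15,-4.2,1.5,0,0,0.01,35],[0,0,15,0,0,0,35],[0,0,15,0,0,0,35]]
  ]
}}

```text
time_s: 9.45
eef_pos: [0.6312, -0.0295, 0.0484]
eef_rot: [-0.003, 0.11, 0.994, -0.001]
wrist_force: [-0.1, -0.8, -1.0]
opening: 0.566
grasp_force: 61.8
```

Run:
```python
from plan import *
state()
a=[]
for n in("top","side"):
    c=ctrl.camera(n)
    u,v=proj(c,[.61,.1,.03])[0].astype(int);a.append(cv2.resize(c["frame"][max(0,v-80):v+80,u-110:u+90],(400,320),interpolation=2))
cv2.imwrite("pics/g3.png",np.hstack(a));state()
```

```text
t 9.45 pos [ 0.6312 -0.0295  0.0484] yaw 77.4 F [-0.1 -0.8 -1. ] open 48.3 grasp 62
t 9.55 pos [ 0.6284 -0.0286  0.0462] yaw 77.4 F [-0.4 -0.4 -0.7] open 48.2 grasp 62
```

View pics/g3.png

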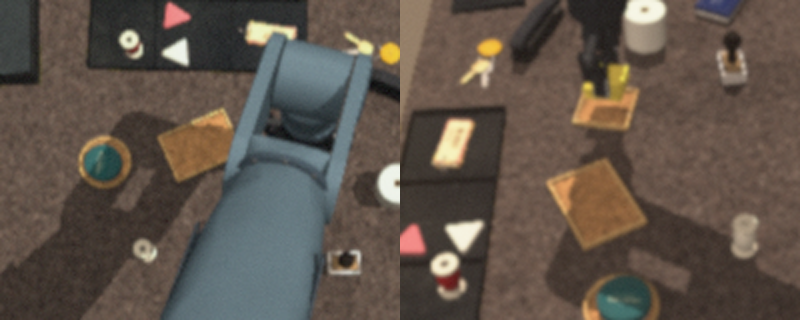

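The tin sits in the round tray and the notes hang over the square tray; the arm is clear of the roll. Lowering now.

>>> {"fn": "jog_arm", "kwargs": {
  "series": [
    [[0,0,4,0,0,0,35],[0,0,7,0,0,0,35],[0,0,8,0,0,0,35],[0,0,7,0,0,0,35],[0,0,5,0,0,0,35],[0,0,4,0,0,0,35],[0,0,3,0,0,0,35],[0,0,1.5,0,0,0,35],[0,0,0,0,0,0,35],[0,0,0,0,0,0,35]]
  ]
}}

```text
time_s: 10.55
eef_pos: [0.6326, -0.03, 0.0116]
eef_rot: [-0.001, 0.11, 0.994, -0.001]
wrist_force: [0.5, 0.2, 0.7]
opening: 0.566
grasp_force: 61.9
```

Run:
```python
from plan import *
for i in range(4): state();ctrl.camera("side")
```

```text
t 10.55 pos [ 0.6326 -0.03    0.0116] yaw 77.4 F [0.5 0.2 0.7] open 48.3 grasp 62
t 10.60 pos [ 0.6326 -0.03    0.0116] yaw 77.4 F [ 0.9 -0.6 -0.5] open 48.4 grasp 62
t 10.65 pos [ 0.6326 -0.03    0.0117] yaw 77.4 F [ 0.3  1.2 -0.4] open 48.5 grasp 62
t 10.70 pos [ 0.6325 -0.03    0.0116] yaw 77.4 F [-0.1 -0.  -0.8] open 48.2 grasp 62
```

>>> {"fn": "jog_arm", "kwargs": {
  "series": [
    [[0,0,1.5,0,0,0,35],[0,0,1.2,0,0,0,35],[0,0,0.6,0,0,0,35],[0,0,0,0,0,0,85],[0,0,0,0,0,0,85],[0,0,0,0,0,0,85],[0,0,0,0,0,0,85],[0,0,-10,0,0,0,85],[0,0,-25,0,0,0,85],[0,0,-40,0,0,0,85]]
  ]
}}

```text
time_s: 11.75
eef_pos: [0.6305, -0.0294, 0.0818]
eef_rot: [-0.004, 0.11, 0.994, -0.0]
wrist_force: [0.5, 1.0, 0.0]
opening: 0.997
grasp_force: 0.0
```

Run:
```python
from plan import *
plan([(.55,-.15,.13,25,85,7),(.4535,-.2545,.11,-28.6,85,8),(.4535,-.2545,.06,-28.6,85,5)])
```

```text
t 11.75 pos [ 0.6305 -0.0294  0.0818] yaw 77.4 F [0.5 1.  0. ] open 85.1 grasp 0
TOO FAST 3
TOO FAST 4
TOO FAST 5
[[5.2,-13.4,-4.7,-0.002,-0.008,0.091,85],[5.7,-19.9,-6.9,-0.0,-0.0,0.13,85],[3.6,-24.3,-8.1,-0.0,-0.0,0.155,85],[-0.2,-25.8,-8.6,-0.0,-0.0,0.163,85],[-4.2,-24.1,-8.2,-0.0,-0.0,0.154,85],[-6.6,-19.7,-6.8,-0.0,-0.0,0.131,85],[-6.3,-12.9,-4.8,-0.0,-0.0,0.091,85],[-4.5,-11.0,1.7,-0.0,-0.0,0.078,85],[-7.7,-15.2,2.4,-0.0,0.0,0.112,85],[-11.1,-16.9,2.8,-0.0,0.0,0.133,85]]
[[-14.3,-16.7,3.1,-0.0,0.0,0.144,85],[-16.6,-14.3,3.1,-0.0,0.0,0.145,85],[-17.1,-11.0,2.9,-0.0,0.0,0.133,85],[-15.3,-7.1,2.4,-0.0,0.0,0.111,85],[-11.3,-3.9,1.6,-0.0,0.0,0.079,85],[-0.0,0.1,7.6,-0.0,0.0,0.0,85],[-0.0,-0.0,11.2,-0.0,0.0,0.0,85],[-0.0,-0.0,12.4,-0.0,0.0,0.0,85],[-0.0,-0.0,11.2,-0.0,0.0,0.0,85],[-0.0,-0.0,7.6,-0.0,0.0,0.0,85]]
20
```

>>> {"fn": "jog_arm", "kwargs": {
  "series": [
    [[5,-10,-15,0,-0.008,0.09,85],[6,-18,-12,0,0,0.13,85],[4,-24,-10,0,0,0.145,85],[0,-26,-8,0,0,0.145,85],[-4,-24,-5,0,0,0.145,85],[-6.6,-20,0,0,0,0.13,85],[-6.3,-13,0,0,0,0.09,85],[-4.5,-11,0,0,0,0.08,85],[-7.7,-15,0,0,0,0.11,85],[-11,-17,0,0,0,0.13,85]]
  ]
}}

```text
time_s: 12.75
eef_pos: [0.5224, -0.1837, 0.1341]
eef_rot: [0.003, 0.651, 0.759, 0.0]
wrist_force: [0.1, -0.0, 1.1]
opening: 0.997
grasp_force: 0.0
```

Run:
```python
from plan import *
plan([(.4535,-.2545,.09,-28.6,85,8),(.4535,-.2545,.06,-28.6,85,2)])
```

```text
t 12.75 pos [ 0.5224 -0.1837  0.1341] yaw 8.7 F [ 0.1 -0.   1.1] open 85.1 grasp 0
[[-5.0,-6.6,3.7,0.005,0.004,0.055,85],[-7.6,-9.0,5.2,-0.0,0.0,0.077,85],[-9.9,-10.1,6.3,-0.0,0.0,0.093,85],[-11.6,-9.8,6.8,-0.0,0.0,0.1,85],[-12.6,-8.6,6.9,-0.0,0.0,0.101,85],[-12.4,-6.7,6.2,0.0,0.0,0.093,85],[-10.8,-4.6,5.3,0.0,0.0,0.077,85],[-7.8,-2.7,3.7,0.0,0.0,0.055,85],[-0.0,-0.0,15.0,0.0,0.0,-0.0,85],[-0.0,-0.0,15.0,0.0,0.0,-0.0,85]]
10
```

>>> {"fn": "jog_arm", "kwargs": {
  "series": [
    [[-5,-6.6,3.7,0,0,0.055,85],[-7.6,-9,5.2,0,0,0.077,85],[-10,-10,6.3,0,0,0.093,85],[-11.6,-9.8,6.8,0,0,0.1,85],[-12.6,-8.6,7,0,0,0.1,85],[-12.4,-6.7,6,0,0,0.093,85],[-10.8,-4.6,5.3,0,0,0.077,85],[-7.8,-2.7,3.7,0,0,0.055,85],[0,0,15,0,0,0,85],[0,0,10,0,0,0,85]]
  ]
}}

```text
time_s: 13.75
eef_pos: [0.4543, -0.2551, 0.0642]
eef_rot: [0.003, 0.859, 0.513, 0.001]
wrist_force: [0.0, 0.2, 0.7]
opening: 0.995
grasp_force: 0.0
```

Run:
```python
from plan import *
a=[]
for n in("top","side"):
    c=ctrl.camera(n)
    u,v=proj(c,[.47,-.2,.03])[0].astype(int);a.append(cv2.resize(c["frame"][max(0,v-60):v+60,u-75:u+75],(400,320),interpolation=2))
cv2.imwrite("pics/g4.png",np.hstack(a))
plan([(.4535,-.2545,.02,-28.6,85,5),(.4535,-.2545,.0045,-28.6,85,5)])
```

```text
t 13.85 pos [ 0.4535 -0.254   0.0631] yaw -28.3 F [-0.5  0.7 -0.1] open 84.7 grasp 0
[[-0.1,0.0,6.5,0.003,0.0,0.001,85],[-0.1,0.1,9.7,0.0,0.0,0.001,85],[-0.1,0.0,10.7,0.0,0.0,0.001,85],[-0.1,0.1,9.6,0.0,0.0,0.002,85],[-0.1,0.0,6.6,0.0,0.0,0.0,85],[0.0,0.0,2.3,0.0,0.0,0.0,85],[0.0,0.0,3.5,0.0,0.0,0.0,85],[0.0,0.0,3.9,0.0,0.0,0.0,85],[0.0,0.0,3.4,0.0,0.0,0.0,85],[0.0,0.0,2.4,0.0,0.0,0.0,85]]
10
```

View pics/g4.png

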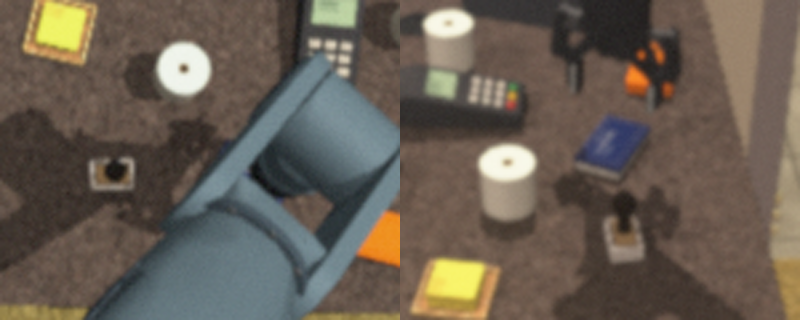

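Notes lie in the square tray at left; the open fingers straddle the pad (crop 575–655 across, pad at (612,145)). Descending.

>>> {"fn": "jog_arm", "kwargs": {
  "series": [
    [[0,0,8,0.003,0,0.002,85],[0,0,11,0,0,0.002,85],[0,0,12,0,0,0.001,85],[0,0,12,0,0,0,85],[0,0,8,0,0,0,85],[0,0,5,0,0,0,85],[0,0,2.5,0,0,0,85],[0,0,0,0,0,0,40],[0,0,0,0,0,0,40],[0,0,0,0,0,0,40]]
  ]
}}

```text
time_s: 14.85
eef_pos: [0.4551, -0.2554, 0.0065]
eef_rot: [0.002, 0.86, 0.511, 0.0]
wrist_force: [-0.7, 0.4, 3.5]
opening: 0.655
grasp_force: 63.9
```

>>> {"fn": "jog_arm", "kwargs": {
  "series": [
    [[0,0,0,0,0,0,40],[0,0,0,0,0,0,40],[0,0,-8,0,0,0,40],[0,0,-15,0,0,0,40],[0,0,-25,0,0,0,40],[0,0,-30,0,0,0,40],[0,0,-25,0,0,0,40],[0,0,-15,0,0,0,40],[0,0,0,0,0,0,40],[0,0,0,0,0,0,40]]
  ]
}}

```text
time_s: 15.85
eef_pos: [0.4541, -0.2544, 0.1234]
eef_rot: [0.001, 0.86, 0.511, 0.0]
wrist_force: [-0.4, 0.6, -1.7]
opening: 0.654
grasp_force: 63.8
```

Run:
```python
from plan import *
plan([(.55,-.05,.14,0,40,9),(.6415,.1385,.11,25.8,40,9),(.6415,.1385,.07,25.8,40,2)])
```

```text
t 15.85 pos [ 0.4541 -0.2544  0.1234] yaw -28.6 F [-0.4  0.6 -1.7] open 55.8 grasp 64
[[16.4,-1.0,-1.2,0.003,0.001,-0.036,40],[22.9,-0.5,-1.7,-0.0,-0.0,-0.051,40],[27.6,0.7,-2.0,-0.0,-0.0,-0.061,40],[30.2,2.7,-2.2,-0.0,-0.0,-0.067,40],[30.9,4.8,-2.3,-0.0,-0.0,-0.069,40],[29.6,6.7,-2.3,-0.0,-0.0,-0.067,40],[26.4,7.9,-2.0,-0.0,-0.0,-0.061,40],[21.6,7.9,-1.7,-0.0,-0.0,-0.051,40],[15.1,6.4,-1.2,-0.0,-0.0,-0.036,40],[13.7,6.7,2.2,-0.0,-0.0,-0.033,40]]
[[18.8,9.9,3.1,-0.0,-0.0,-0.045,40],[22.1,12.9,3.6,-0.0,-0.0,-0.055,40],[23.4,15.6,4.1,-0.0,-0.0,-0.061,40],[23.2,17.5,4.1,-0.0,-0.0,-0.062,40],[21.4,18.3,4.1,-0.0,-0.0,-0.061,40],[18.4,17.8,3.6,-0.0,-0.0,-0.055,40],[14.5,15.6,3.1,-0.0,-0.0,-0.046,40],[9.8,11.6,2.1,-0.0,-0.0,-0.032,40],[-0.0,0.0,20.0,-0.0,-0.0,-0.0,40],[-0.0,0.0,20.0,-0.0,-0.0,-0.0,40]]
20
```

>>> {"fn": "jog_arm", "kwargs": {
  "series": [
    [[16.4,-1,-1.2,0.003,0,-0.036,40],[23,-0.5,-1.7,0,0,-0.051,40],[27.6,0.7,-2,0,0,-0.061,40],[30.2,2.7,-2.2,0,0,-0.067,40],[31,4.8,-2.3,0,0,-0.069,40],[29.6,6.7,-2.3,0,0,-0.067,40],[26.4,7.9,-2,0,0,-0.061,40],[21.6,7.9,-1.7,0,0,-0.051,40],[15,6.4,-1.2,0,0,-0.036,40],[13.7,6.7,2.2,0,0,-0.033,40]]
  ]
}}

```text
time_s: 16.85
eef_pos: [0.5565, -0.0351, 0.1363]
eef_rot: [-0.001, 0.695, 0.719, -0.001]
wrist_force: [0.5, 0.8, -0.3]
opening: 0.654
grasp_force: 63.7
```

>>> {"fn": "jog_arm", "kwargs": {
  "series": [
    [[18.8,10,3,0,0,-0.045,40],[22,13,3.6,0,0,-0.055,40],[23.4,15.6,4,0,0,-0.061,40],[23.2,17.5,4,0,0,-0.062,40],[21.4,18.3,4,0,0,-0.061,40],[18.4,17.8,3.6,0,0,-0.055,40],[14.5,15.6,3,0,0,-0.046,40],[9.8,11.6,2,0,0,-0.032,40],[0,0,20,0,0,0,40],[0,0,0,0,0,0,40]]
  ]
}}

```text
time_s: 17.85
eef_pos: [0.6394, 0.1384, 0.0866]
eef_rot: [-0.003, 0.531, 0.847, -0.002]
wrist_force: [-1.2, -0.6, -1.3]
opening: 0.654
grasp_force: 63.8
```

Run:
```python
from plan import *
plan([(.6415,.1385,.02,25.8,40,7),(.6415,.1385,.0105,25.8,40,3)])
c=ctrl.camera("side");u,v=proj(c,[.63,.12,.05])[0].astype(int);cv2.imwrite("pics/g5.png",cv2.resize(c["frame"][max(0,v-55):v+55,u-65:u+65],(520,440),interpolation=2))
state()
```

```text
t 17.85 pos [0.6394 0.1384 0.0866] yaw 25.8 F [-1.2 -0.6 -1.3] open 55.8 grasp 64
[[-0.1,0.2,6.6,-0.007,-0.002,0.0,40],[-0.1,0.3,9.5,-0.0,-0.0,0.0,40],[-0.2,0.4,11.3,-0.0,-0.0,0.0,40],[-0.1,0.3,11.8,-0.0,-0.0,0.0,40],[-0.2,0.3,11.3,-0.0,-0.0,0.0,40],[-0.1,0.3,9.5,-0.0,-0.0,0.0,40],[-0.1,0.2,6.6,-0.0,-0.0,0.0,40],[-0.0,0.0,2.8,-0.0,-0.0,0.0,40],[-0.0,0.0,3.9,-0.0,-0.0,0.0,40],[-0.0,0.0,2.8,-0.0,-0.0,0.0,40]]
10
t 17.90 pos [0.64   0.1381 0.0879] yaw 25.8 F [0.3 0.4 0.1] open 56.0 grasp 64
```

View pics/g5.png

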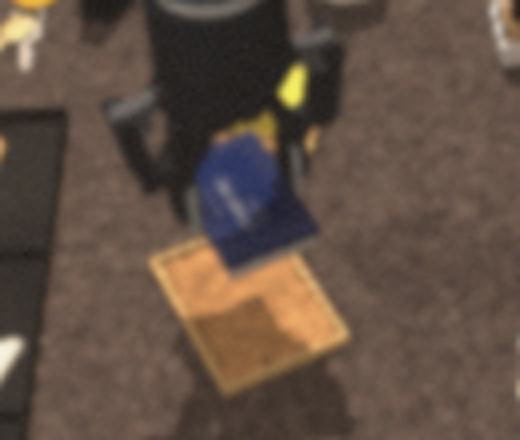

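The pad is held level and aligned with the oblong tray (pad (260,205), tray (250,315)). Lowering.

>>> {"fn": "jog_arm", "kwargs": {
  "series": [
    [[0,0.2,8,-0.003,0,0,40],[0,0.3,12,0,0,0,40],[-0.1,0.3,13,0,0,0,40],[0,0.2,13,0,0,0,40],[0,0,12,0,0,0,40],[0,0,9,0,0,0,40],[0,0,5,0,0,0,40],[0,0,2,0,0,0,40],[0,0,0,0,0,0,40],[0,0,0,0,0,0,40]]
  ]
}}

```text
time_s: 18.9
eef_pos: [0.6435, 0.1387, 0.017]
eef_rot: [0.001, 0.531, 0.847, 0.001]
wrist_force: [0.7, 0.4, -0.1]
opening: 0.653
grasp_force: 63.9
```

>>> {"fn": "jog_arm", "kwargs": {
  "series": [
    [[0.4,-0.8,2,0,0,0,40],[0,0,2,0,0,0,40],[0,0,1.5,0,0,0,40],[0,0,1,0,0,0,40],[0,0,0.5,0,0,0,40],[0,0,0,0,0,0,40],[0,0,0,0,0,0,85],[0,0,0,0,0,0,85],[0,0,0,0,0,0,85],[0,0,0,0,0,0,85]]
  ]
}}

```text
time_s: 19.9
eef_pos: [0.6421, 0.1387, 0.0094]
eef_rot: [0.001, 0.532, 0.847, 0.001]
wrist_force: [1.3, 0.8, 0.2]
opening: 0.992
grasp_force: 0.0
```

>>> {"fn": "jog_arm", "kwargs": {
  "series": [
    [[0,0,0,0,0,0,85],[0,0,-10,0,0,0,85],[0,0,-20,0,0,0,85],[0,0,-30,0,0,0,85],[0,0,-35,0,0,0,85],[0,0,-30,0,0,0,85],[0,0,-20,0,0,0,85],[0,0,0,0,0,0,85],[0,0,0,0,0,0,85],[0,0,0,0,0,0,85]]
  ]
}}

```text
time_s: 20.9
eef_pos: [0.6408, 0.1386, 0.1529]
eef_rot: [-0.0, 0.532, 0.847, 0.0]
wrist_force: [-0.4, -0.2, -0.4]
opening: 0.995
grasp_force: 0.0
```

Run:
```python
from plan import *
from seg import seg
state()
c=ctrl.camera("side");t=[]
P=cloud(c)
o=ortho(c,.58,.70,.07,.21,.02,2000)
s=ortho(c,.42,.50,-.14,-.05,.018,3500)
cv2.imwrite("pics/g6.png",np.hstack([cv2.resize(o,(326,280)),cv2.resize(s,(315,280))]))
k=(P[...,2]>.055)&(P[...,2]<.09)&(abs(P[...,0]-.46)<.04)&(abs(P[...,1]+.1)<.04)
print("knob",k.sum(),P[k].mean(0).round(4),P[k].min(0).round(4),P[k].max(0).round(4))
k=(P[...,2]>.012)&(P[...,2]<.024)&(abs(P[...,0]-.6415)<.06)&(abs(P[...,1]-.1385)<.07)
print("pad top",k.sum(),P[k].mean(0).round(4),P[k][:,2].std())
plan([(.52,.0,.14,70,60,10),(.457,-.0945,.11,90,60,8),(None,None,.10,90,60,2)])
```

```text
t 20.90 pos [0.6408 0.1386 0.1529] yaw 25.8 F [-0.4 -0.2 -0.4] open 84.9 grasp 0
knob 60 [ 0.4562 -0.0878  0.0639] [ 0.4441 -0.1036  0.0562] [ 0.4684 -0.0778  0.0714]
pad top 721 [0.6415 0.1424 0.0192] 0.00187303880612239
t 20.95 pos [0.6407 0.1386 0.1526] yaw 25.8 F [-0.3  0.3 -0.2] open 85.0 grasp 0
[[-4.6,-10.8,0.8,-0.001,-0.001,-0.049,60],[-5.7,-15.2,1.1,0.0,-0.0,-0.068,60],[-5.5,-18.6,1.3,0.0,-0.0,-0.082,60],[-4.4,-21.3,1.5,0.0,-0.0,-0.091,60],[-2.6,-22.6,1.6,0.0,-0.0,-0.096,60],[-0.4,-22.8,1.5,0.0,-0.0,-0.096,60],[1.7,-21.6,1.5,0.0,-0.0,-0.091,60],[3.2,-19.2,1.4,0.0,-0.0,-0.081,60],[4.0,-15.7,1.1,0.0,-0.0,-0.068,60],[3.7,-11.1,0.8,0.0,-0.0,-0.05,60]]
[[2.3,-9.3,2.5,0.0,-0.0,-0.029,60],[3.6,-13.1,3.6,0.0,-0.0,-0.042,60],[4.9,-15.4,4.2,0.0,0.0,-0.049,60],[6.2,-16.4,4.6,0.0,0.0,-0.054,60],[7.0,-16.0,4.7,0.0,0.0,-0.054,60],[7.3,-14.5,4.2,0.0,0.0,-0.05,60],[6.7,-11.8,3.6,0.0,0.0,-0.042,60],[5.0,-8.1,2.5,0.0,0.0,-0.029,60],[0.0,0.0,5.0,0.0,0.0,0.0,60],[0.0,0.0,5.0,0.0,0.0,0.0,60]]
20
```

View pics/g6.png

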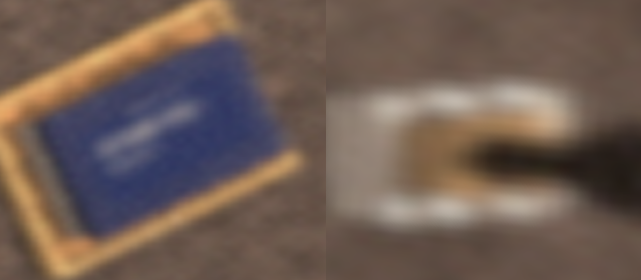

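The pad is flat in its tray (clear margin all round), and the stand is untouched and aligned with world axes. Going to the stamp.

>>> {"fn": "jog_arm", "kwargs": {
  "series": [
    [[-4.6,-10.8,0.8,0,0,-0.049,60],[-5.7,-15,1,0,0,-0.068,60],[-5.5,-18.6,1.3,0,0,-0.082,60],[-4.4,-21.3,1.5,0,0,-0.091,60],[-2.6,-22.6,1.6,0,0,-0.096,60],[-0.4,-22.8,1.5,0,0,-0.096,60],[1.7,-21.6,1.5,0,0,-0.091,60],[3.2,-19.2,1.4,0,0,-0.081,60],[4,-15.7,1,0,0,-0.068,60],[3.7,-11,0.8,0,0,-0.05,60]]
  ]
}}

```text
time_s: 21.95
eef_pos: [0.5198, -0.0003, 0.1402]
eef_rot: [-0.001, 0.173, 0.985, 0.001]
wrist_force: [-0.4, 0.0, -0.0]
opening: 0.703
grasp_force: 0.0
```

>>> {"fn": "jog_arm", "kwargs": {
  "series": [
    [[2.3,-9.3,2.5,0,0,-0.029,60],[3.6,-13,3.6,0,0,-0.042,60],[4.9,-15.4,4.2,0,0,-0.049,60],[6.2,-16.4,4.6,0,0,-0.054,60],[7,-16,4.7,0,0,-0.054,60],[7.3,-14.5,4.2,0,0,-0.05,60],[6.7,-11.8,3.6,0,0,-0.042,60],[5,-8,2.5,0,0,-0.029,60],[0,0,0,0,0,0,60],[0,0,0,0,0,0,60]]
  ]
}}

```text
time_s: 22.95
eef_pos: [0.4581, -0.0938, 0.1109]
eef_rot: [0.0, 0.001, 1.0, 0.001]
wrist_force: [-0.3, 1.0, -0.6]
opening: 0.708
grasp_force: 0.0
```

Run:
```python
from plan import *
from seg import seg
c=ctrl.camera("top")
p,s,a,im=seg(c,.6415,.1385,.02,.045);print(p,s,a)
im=ortho(c,.58,.70,.07,.21,.02,2000);h=cv2.cvtColor(im,cv2.COLOR_BGR2HSV)
m=((h[...,0]>105)&(h[...,0]<130)&(h[...,1]>110)).astype(np.uint8)
m=cv2.morphologyEx(m,cv2.MORPH_CLOSE,np.ones((15,15)));r=cv2.minAreaRect(cv2.findNonZero(m))
print("pad",.70-r[0][1]/2000,.21-r[0][0]/2000,np.array(r[1])/2,r[2])
plan([(.456,-.0955,.085,90,60,10)])
```

```text
(0.6388999977111817, 0.13694999694824217) [57.01973343 93.02042389] 63.43495178222656
pad 0.6393904304504394 0.13690301513671874 [48.86790085 81.73040771] 62.52556610107422
t 23.00 pos [ 0.4584 -0.0937  0.1112] yaw 90.0 F [-0.2 -0.1 -0.1] open 59.9 grasp 0
[[0.2,-0.1,1.7,0.001,0.001,-0.0,60],[0.2,-0.2,2.3,0.0,0.0,-0.0,60],[0.2,-0.2,2.8,0.0,0.0,-0.0,60],[0.3,-0.2,3.1,0.0,0.0,-0.0,60],[0.3,-0.2,3.2,0.0,0.0,-0.0,60],[0.3,-0.2,3.3,0.0,0.0,-0.0,60],[0.3,-0.2,3.0,0.0,0.0,-0.0,60],[0.2,-0.2,2.8,0.0,0.0,-0.001,60],[0.3,-0.2,2.3,0.0,0.0,0.0,60],[0.1,-0.1,1.7,0.0,0.0,0.0,60]]
10
```

Run:
```python
from plan import *
c=ctrl.camera("top")
def f(nm,x,y,z,lo,hi,smin,vmin=0,hw=.05):
    im=ortho(c,x-hw,x+hw,y-hw,y+hw,z,2000);h=cv2.cvtColor(im,cv2.COLOR_BGR2HSV)
    m=((h[...,0]>lo)&(h[...,0]<hi)&(h[...,1]>smin)&(h[...,2]>vmin)).astype(np.uint8)
    m=cv2.morphologyEx(m,cv2.MORPH_OPEN,np.ones((9,9)));m=cv2.morphologyEx(m,cv2.MORPH_CLOSE,np.ones((25,25)));r=cv2.minAreaRect(cv2.findNonZero(m))
    print(nm,x+hw-r[0][1]/2000,y+hw-r[0][0]/2000,np.array(r[1])/2,r[2])
f("note",.6326,-.03,.021,23,40,90);f("tin",.609,.2925,.024,70,110,60)
```

```text
note 0.6305558105468752 -0.03090052795410156 [53.42335129 55.32808685] 13.348727226257324
tin 0.6041368637084962 0.29018613815307615 [55.31965637 55.0206337 ] 70.01689910888672
```

>>> {"fn": "jog_arm", "kwargs": {
  "series": [
    [[0.5,-0.1,8,0,0,0,60],[0.5,-0.1,12,0,0,0,60],[0,0,13,0,0,0,60],[0,0,13,0,0,0,60],[0,0,12,0,0,0,60],[0,0,9,0,0,0,60],[0,0,6,0,0,0,60],[0,0,3,0,0,0,50],[0,0,0,0,0,0,42],[0,0,0,0,0,0,38]]
  ]
}}

```text
time_s: 24.05
eef_pos: [0.458, -0.0944, 0.0359]
eef_rot: [0.001, -0.0, 1.0, 0.0]
wrist_force: [0.8, -0.3, -0.3]
opening: 0.443
grasp_force: 0.0
```

Run:
```python
from plan import *
state();a=[]
for n in("top","side"):
    c=ctrl.camera(n)
    u,v=proj(c,[.456,-.095,.04])[0].astype(int);a.append(cv2.resize(c["frame"][max(0,v-25):v+25,u-25:u+25],(400,400),interpolation=2))
cv2.imwrite("pics/g7.png",np.hstack(a));state()
```

```text
t 24.05 pos [ 0.458  -0.0944  0.0359] yaw 90.0 F [ 0.8 -0.3 -0.3] open 37.9 grasp 0
t 24.15 pos [ 0.4581 -0.0944  0.0361] yaw 90.0 F [ 0.6  0.  -0.6] open 37.7 grasp 0
```

View pics/g7.png

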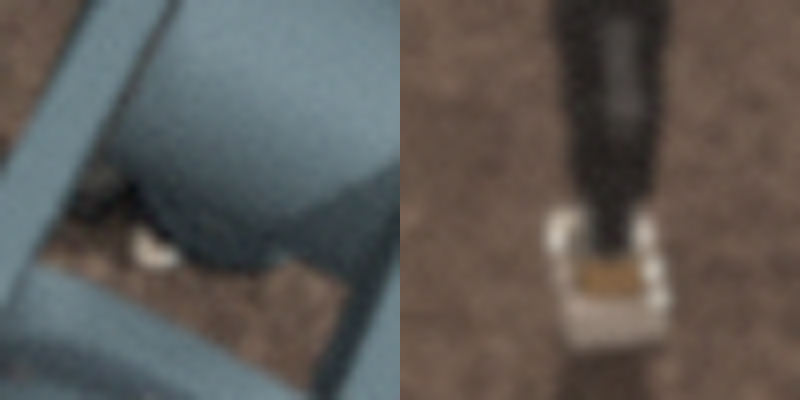

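The finger (crop (610,230)) is in line with the stand (545–665). Closing gently.

>>> {"fn": "jog_arm", "kwargs": {
  "series": [
    [[0,0,0,0,0,0,36],[0,0,0,0,0,0,34],[0,0,0,0,0,0,32],[0,0,0,0,0,0,30],[0,0,0,0,0,0,28],[0,0,0,0,0,0,27],[0,0,0,0,0,0,26],[0,0,0,0,0,0,24],[0,0,0,0,0,0,15],[0,0,0,0,0,0,15]]
  ]
}}

```text
time_s: 25.15
eef_pos: [0.4578, -0.0942, 0.0358]
eef_rot: [0.001, -0.0, 1.0, 0.0]
wrist_force: [-0.5, 1.8, 4.0]
opening: 0.27
grasp_force: 58.5
```

Run:
```python
from plan import *
o=ctrl.get_obs();print(o["torque"]);state()
c=ctrl.camera("side")
u,v=proj(c,[.456,-.095,.04])[0].astype(int);cv2.imwrite("pics/g8.png",cv2.resize(c["frame"][max(0,v-25):v+25,u-25:u+25],(400,400),interpolation=2))
```

```text
[0.29816526 0.16054286 0.03250277]
t 25.15 pos [ 0.4578 -0.0942  0.0358] yaw 90.0 F [-0.5  1.8  4. ] open 23.1 grasp 59
```

View pics/g8.png

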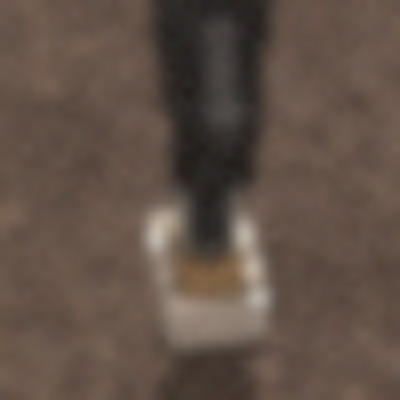

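The stamp is gripped and the stand unmoved. Lifting straight up slowly.

>>> {"fn": "jog_arm", "kwargs": {
  "series": [
    [[0,0,-1,0,0,0,15],[0,0,-1.5,0,0,0,15],[0,0,-2,0,0,0,15],[0,0,-2,0,0,0,15],[0,0,-2.5,0,0,0,15],[0,0,-2.5,0,0,0,15],[0,0,-2.5,0,0,0,15],[0,0,-2.5,0,0,0,15],[0,0,-2.5,0,0,0,15],[0,0,-2.5,0,0,0,15]]
  ]
}}

```text
time_s: 26.2
eef_pos: [0.4576, -0.0943, 0.0573]
eef_rot: [0.001, -0.0, 1.0, 0.0]
wrist_force: [-0.3, -0.2, -0.3]
opening: 0.268
grasp_force: 58.7
```

>>> {"fn": "jog_arm", "kwargs": {
  "series": [
    [[0,0,-3,0,0,0,15],[0,0,-4,0,0,0,15],[0,0,-6,0,0,0,15],[0,0,-8,0,0,0,15],[0,0,-10,0,0,0,15],[0,0,-12,0,0,0,15],[0,0,-10,0,0,0,15],[0,0,-7,0,0,0,15],[0,0,0,0,0,0,15],[0,0,0,0,0,0,15]]
  ]
}}

```text
time_s: 27.2
eef_pos: [0.4575, -0.0943, 0.1171]
eef_rot: [0.001, -0.0, 1.0, 0.0]
wrist_force: [-0.7, -0.4, -0.0]
opening: 0.271
grasp_force: 58.7
```

Run:
```python
from plan import *
c=ctrl.camera("side")
u,v=proj(c,[.456,-.095,.06])[0].astype(int);cv2.imwrite("pics/g9.png",cv2.resize(c["frame"][max(0,v-50):v+40,u-45:u+45],(500,500),interpolation=2))
P=cloud(c)
k=(P[...,2]>.045)&(P[...,2]<.12)&(abs(P[...,0]-.457)<.03)&(abs(P[...,1]+.095)<.04)
h=cv2.cvtColor(c["frame"],cv2.COLOR_BGR2HSV);k&=(h[...,1]>100)
print("foot",k.sum(),P[k].mean(0),P[k].min(0),P[k].max(0))
plan([(.54,.0,.13,110,15,9),(.6415,.138,.13,115.8,15,10),(None,None,.09,115.8,15,1)])
```

```text
foot 64 [ 0.45509965 -0.07850995  0.09932108] [ 0.4428727  -0.0904912   0.08900366] [ 0.46677267 -0.06834611  0.1054747 ]
t 27.25 pos [ 0.4572 -0.0942  0.1168] yaw 90.0 F [ 0.  -0.5 -0.8] open 23.0 grasp 59
[[-6.0,6.8,-0.9,0.001,0.001,-0.025,15],[-8.7,9.4,-1.4,0.0,0.0,-0.036,15],[-10.8,10.9,-1.6,-0.0,0.0,-0.042,15],[-12.3,11.4,-1.8,-0.0,0.0,-0.047,15],[-13.3,11.2,-1.8,-0.0,0.0,-0.049,15],[-13.4,10.2,-1.8,-0.0,0.0,-0.046,15],[-12.6,8.7,-1.6,-0.0,0.0,-0.043,15],[-10.8,6.8,-1.3,-0.0,0.0,-0.035,15],[-7.9,4.5,-1.0,-0.0,0.0,-0.026,15],[-9.1,6.1,0.0,-0.0,0.0,-0.006,15]]
[[-12.6,8.3,0.0,-0.0,0.0,-0.009,15],[-15.3,9.8,0.0,-0.0,0.0,-0.011,15],[-17.1,10.8,0.0,-0.0,0.0,-0.012,15],[-18.1,11.1,0.0,-0.0,0.0,-0.012,15],[-18.3,10.9,0.0,-0.0,0.0,-0.013,15],[-17.5,10.1,0.0,-0.0,0.0,-0.012,15],[-15.8,8.9,0.0,-0.0,0.0,-0.011,15],[-13.2,7.2,0.0,-0.0,0.0,-0.009,15],[-9.7,5.2,0.0,-0.0,0.0,-0.006,15],[0.0,0.0,40.0,-0.0,0.0,-0.0,15]]
20
```

View pics/g9.png

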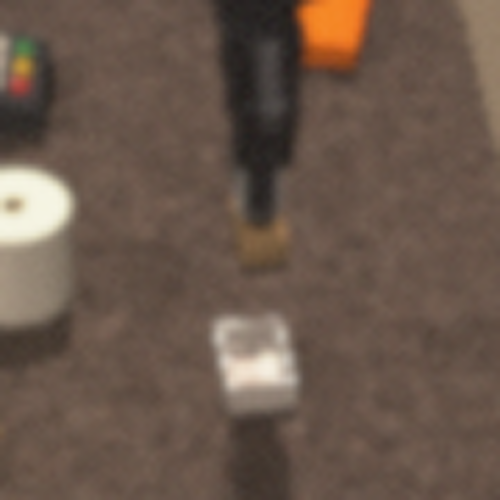

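The stand stays standing at (255,365); the stamp hangs upright at (262,235). Carrying it to the pad.

>>> {"fn": "jog_arm", "kwargs": {
  "series": [
    [[-6,6.8,-1,0,0,-0.025,15],[-8.7,9.4,-1.4,0,0,-0.036,15],[-10.8,11,-1.6,0,0,-0.042,15],[-12.3,11.4,-1.8,0,0,-0.047,15],[-13.3,11.2,-1.8,0,0,-0.049,15],[-13.4,10.2,-1.8,0,0,-0.046,15],[-12.6,8.7,-1.6,0,0,-0.043,15],[-10.8,6.8,-1.3,0,0,-0.035,15],[-8,4.5,-1,0,0,-0.026,15],[-9,6,0,0,0,-0.006,15]]
  ]
}}

```text
time_s: 28.25
eef_pos: [0.5473, 0.0092, 0.1306]
eef_rot: [0.001, -0.177, 0.984, 0.0]
wrist_force: [-0.2, -0.7, -0.6]
opening: 0.272
grasp_force: 58.7
```

>>> {"fn": "jog_arm", "kwargs": {
  "series": [
    [[-12.6,8.3,0,0,0,-0.009,15],[-15.3,9.8,0,0,0,-0.011,15],[-17,10.8,0,0,0,-0.012,15],[-18,11,0,0,0,-0.012,15],[-18.3,11,0,0,0,-0.013,15],[-17.5,10,0,0,0,-0.012,15],[-15.8,9,0,0,0,-0.011,15],[-13.2,7.2,0,0,0,-0.009,15],[-9.7,5.2,0,0,0,-0.006,15],[0,0,0,0,0,0,15]]
  ]
}}

```text
time_s: 29.25
eef_pos: [0.6423, 0.1394, 0.1307]
eef_rot: [0.001, -0.224, 0.975, 0.0]
wrist_force: [-0.5, -0.4, -0.2]
opening: 0.266
grasp_force: 58.7
```

Run:
```python
from plan import *
plan([(.642,.1388,.075,115.8,15,6),(None,None,.056,115.8,15,4)])
ctrl.camera("side");ctrl.camera("side");state()
```

```text
t 29.25 pos [0.6423 0.1394 0.1307] yaw 115.9 F [-0.5 -0.4 -0.2] open 22.7 grasp 59
[[0.1,-0.0,6.7,0.0,0.002,0.0,15],[0.1,-0.1,9.8,0.0,0.0,0.0,15],[0.1,-0.1,11.3,0.0,0.0,0.001,15],[0.1,-0.1,11.4,0.0,0.0,0.0,15],[0.0,-0.0,9.8,0.0,0.0,0.0,15],[0.1,-0.1,6.7,0.0,0.0,0.001,15],[0.0,0.0,3.8,0.0,0.0,-0.0,15],[0.0,0.0,5.7,0.0,0.0,-0.0,15],[0.0,0.0,5.6,0.0,0.0,-0.0,15],[0.0,0.0,3.9,0.0,0.0,-0.0,15]]
10
t 29.35 pos [0.6414 0.1379 0.1305] yaw 115.8 F [-0.1 -0.2 -0. ] open 23.1 grasp 59
```

>>> {"fn": "jog_arm", "kwargs": {
  "series": [
    [[-0.4,0.3,6,0,0,0,15],[-0.5,0.2,10,0,0,0,15],[0,0,12,0,0,0,15],[0,0,13,0,0,0,15],[0,0,12,0,0,0,15],[0,0,10,0,0,0,15],[0,0,6,0,0,0,15],[0,0,3,0,0,0,15],[0,0,0,0,0,0,15],[0,0,0,0,0,0,15]]
  ]
}}

```text
time_s: 30.35
eef_pos: [0.6428, 0.1388, 0.0594]
eef_rot: [0.001, -0.223, 0.975, 0.0]
wrist_force: [-0.5, 0.3, -0.4]
opening: 0.269
grasp_force: 58.7
```

Run:
```python
from plan import *
c=ctrl.camera("side");state()
u,v=proj(c,[.64,.138,.04])[0].astype(int);cv2.imwrite("pics/g10.png",cv2.resize(c["frame"][max(0,v-45):v+40,u-45:u+45],(540,510),interpolation=2))
```

```text
t 30.40 pos [0.6429 0.1387 0.0596] yaw 115.8 F [ 0.1 -0.7 -0.6] open 22.7 grasp 59
```

View pics/g10.png

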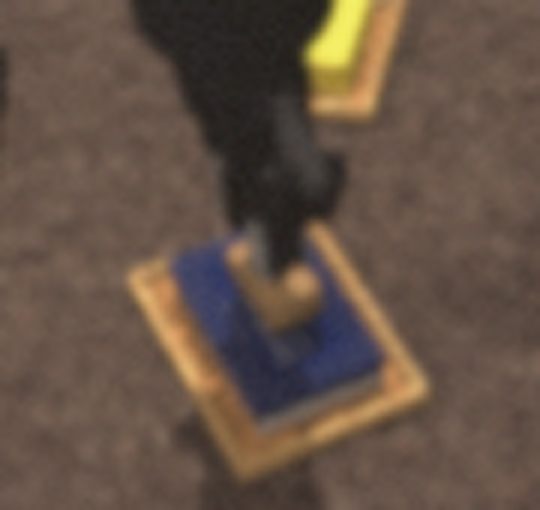

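The stamp hovers over the lid's middle, aligned with it. Lowering gently.

>>> {"fn": "jog_arm", "kwargs": {
  "series": [
    [[0,0,1.5,0,0,0,15],[0,0,1.5,0,0,0,15],[0,0,1,0,0,0,15],[0,0,1,0,0,0,15],[0,0,0.5,0,0,0,15],[0,0,0.5,0,0,0,15],[0,0,0,0,0,0,15],[0,0,0,0,0,0,15],[0,0,0,0,0,0,15],[0,0,0,0,0,0,15]]
  ]
}}

```text
time_s: 31.4
eef_pos: [0.6424, 0.1388, 0.0531]
eef_rot: [0.001, -0.223, 0.975, 0.0]
wrist_force: [-0.4, -0.2, 2.4]
opening: 0.276
grasp_force: 58.9
```

Contact (2.4 N). Opening gradually, then straight up.

>>> {"fn": "jog_arm", "kwargs": {
  "series": [
    [[0,0,0,0,0,0,24],[0,0,0,0,0,0,26],[0,0,0,0,0,0,28],[0,0,0,0,0,0,31],[0,0,0,0,0,0,35],[0,0,0,0,0,0,40],[0,0,0,0,0,0,46],[0,0,0,0,0,0,52],[0,0,0,0,0,0,58],[0,0,0,0,0,0,60]]
  ]
}}

```text
time_s: 32.4
eef_pos: [0.6424, 0.1387, 0.0529]
eef_rot: [0.001, -0.223, 0.975, 0.0]
wrist_force: [-0.3, -1.1, 1.0]
opening: 0.697
grasp_force: 0.0
```

>>> {"fn": "jog_arm", "kwargs": {
  "series": [
    [[0,0,-4,0,0,0,60],[0,0,-8,0,0,0,60],[0,0,-14,0,0,0,60],[0,0,-20,0,0,0,60],[0,0,-25,0,0,0,60],[0,0,-30,0,0,0,60],[0,0,-30,0,0,0,60],[0,0,-20,0,0,0,60],[0,0,-10,0,0,0,60],[0,0,0,0,0,0,60]]
  ]
}}

```text
time_s: 33.4
eef_pos: [0.6432, 0.1386, 0.2167]
eef_rot: [0.003, -0.223, 0.975, -0.0]
wrist_force: [0.5, 0.8, 0.2]
opening: 0.702
grasp_force: 0.0
```

Run:
```python
from plan import *
c=ctrl.camera("side");state()
u,v=proj(c,[.56,.06,.02])[0].astype(int);cv2.imwrite("pics/g11.png",cv2.resize(c["frame"][max(0,v-110):v+130,u-130:u+130],(780,600) if v>110 else (780,560),interpolation=2))
```

```text
t 33.45 pos [0.6423 0.1386 0.2147] yaw 115.8 F [-0.2  0.6 -0.8] open 59.9 grasp 0
```

View pics/g11.png

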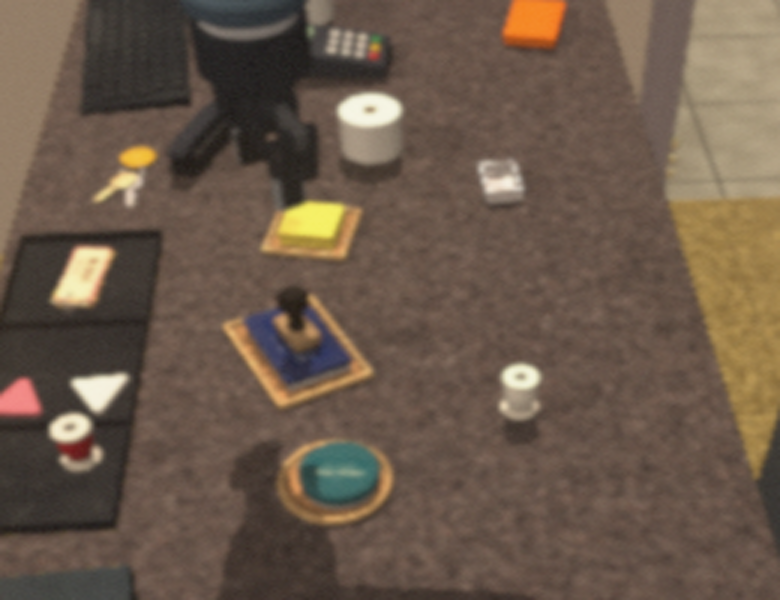

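The stamp stands at (295,320) mid-lid, the stand is empty and upright at (500,180), and spool and roll are in place. A depth check for flatness before handing in.

Run:
```python
from plan import *
c=ctrl.camera("side");P=cloud(c)
for nm,x,y,r in(("tin",.608,.292,.02),("note",.6315,-.03,.018),("pad end",.628,.168,.012)):
    k=(np.hypot(P[...,0]-x,P[...,1]-y)<r)&(P[...,2]>.005)&(P[...,2]<.05);q=P[k]
    s=np.linalg.lstsq(np.c_[q[:,:2]-[x,y],np.ones(len(q))],q[:,2],rcond=None)[0];print(nm,len(q),"z %.4f"%s[2],"slope deg",np.degrees(s[:2]).round(1))
k=(np.hypot(P[...,0]-.64,P[...,1]-.14)<.02)&(P[...,2]>.06)&(P[...,2]<.1);print("knob top",P[k].mean(0),P[k].max(0))
```

```text
tin 219 z 0.0231 slope deg [1.9 0.8]
note 96 z 0.0204 slope deg [ 2.6 -1.2]
pad end 70 z 0.0200 slope deg [ 13.2 -22.8]
knob top [0.6397914  0.14416935 0.07939682] [0.6520628  0.15385531 0.08772378]
```

```bash
python3 -c "
from bench import ctrl;print(ctrl.hand_in())"
```

```text
the job is handed in; nothing more can be done
None
```

The job is handed in at about 33.5 s: the tin, notes and ink pad each lie flat in their own trays, and the stamp stands upright on the middle of the pad's lid; the empty stand, the spool and the roll are still standing where they were.

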